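Follow the cornering weld with the fingertips

ROBOT

A 6-joint arm with a two-finger parallel gripper is mounted at the origin on a cart in front of the work surface, level with it; the furniture and walls round the work are solid. World frame = base frame: x ahead of the robot, y to its left, z up, the work surface at z = 0. Lengths are in m, angles in rad, forces in N, time in s.
With the tool pointing down it reaches from about 0.35 to 0.775 m from the base axis. Payload 7.3 kg.
Tool frame: the origin (TCP) lies between the finger pads; the fingertips stand ahead of it and the grasp point (between the pads) lies 6 mm ahead of it (robot.tip_extent is the x of the fingertips in the tool frame, in m); x points along the fingers, z is the direction in which the jaws open and shut, and the axes are right-handed (so a half turn about x gives the same grasp; the last joint's range is limited). The gripper opens to 92 mm and grips with 3 to 60 N. Pads are 19 mm wide; open, the fingers measure 130 mm over their backs; the gripper's body (75 mm by 190 mm) begins 47 mm behind the grasp point.
Start: joints at [-1.478, 0.342, 1.524, -0, 1.275, -0.146], TCP at [0.124, -0.51, 0.252] pointing down, gripper open.
Joint ranges: [-2.53, 2.53], [-0.77, 2.02], [0.04, 2.7], [-1, 4.14], [0.28, 2.66], [-3.11, 3.11]. Speed limits (rad/s): [2.57, 2.57, 3.14, 3.14, 3.14, 3.14].

INTERFACE

Orientations are given as [roll, pitch, yaw] about the fixed x, y, z axes, in that order (R = Rz(yaw) Ry(pitch) Rx(roll)).
In Python, from cell import robot gives the robot as it stands. The module is installed in compiled form; this text tells all that it offers.
- The arm moves only by the shell command python3 -m creep 'ROWS' [FORCE]. ROWS is JSON, a list of rows, each an object with "translation": the shift along the tool's x, y, z in m, a list of three; "twist": the turn, a rotation vector about the tool's x, y, z in rad, a list of three; "hand": the opening in per cent of the stroke, from 0 (shut) to 100 (fully open). A call has 1 to 5 rows; each row is the pose to reach, as a shift and turn from the pose measured when the call began, along the tool's axes at that moment; what a row does not reach only later rows make up. A row lasts 1/10 s, in which the tool goes at most 50 mm and 8.59 degrees, less where a joint would pass 70% of its speed; a pose out of reach is approached as far as the arm can. A call with a gripper value outside its range is refused whole. The fingers move at their own pace and stop on an object; FORCE is the grip in N (left out, the last holds). Time passes only in rows, so rows that repeat a pose let the fingers close. It gives the time, the measured TCP pose, the force and the opening at its end, in the units of the state.
- robot.observe(): the state, without advancing time (a new reading comes with each control period).
- robot.read_camera(name): name is "side" or "top"; returns the picture (420x560x3 uint8, blue, green, red); there is no depth.
- robot.calibration(name): a dict with "intrinsics" (3x3 intrinsics, pixels), "dist" ([k1, k2, p1, p2, k3] as OpenCV has them; the pictures are not rectified), "cam_to_world" (4x4, takes a point from camera to world coordinates). Camera axes: x right, y up, looking along -z (the intrinsics and any distortion apply to the point x, -y, -z); pixel columns grow to the right and rows downward; lengths in m; the calibration is good to about 2 mm. A picture is of the moment at which its call begins. calibration takes no time and is no camera call.
- robot.hand_in(): hands the job in, once; it reports no verdict.
The state is a dict: "time": time; "qpos": joint angles; "qvel": joint speeds; "joint_efforts": joint torques, N m; "tool_pos": TCP position; "tool_rot": TCP orientation; "contact_force": force on the tool from outside, world axes, zero at the start; "torque": the same for the moment, N m; "opening": finger opening in m.
Only numpy, scipy, OpenCV 4.12 (cv2) and the standard library are available. Lean on these libraries where they do the work, as an engineer would, in place of code of your own. Each camera call takes 0.05 s, during which the arm holds its last target. There are 200 camera calls.

TASK

Check the weld on the plate whose weld bead turns a corner (the other plate's bead is straight): follow the bead with the fingertips from the run-on tab at one end, along its whole length and round the corner, to the nut at its other end, touching it lightly or staying within about a centimetre above it. Finish by holding the fingertips there, just above the nut or lightly on it, pointing at it: the program ends while they stay there. Grasp nothing, do not shift or lift either plate, and leave everything else on the bench where it is.

Things in the scene. Friction and masses are not known exactly. Their poses are not given: they have to be found in the camera images.
- corner_plate: The work: loose 150 x 150 x 6 mm steel plate, 1.6 kg, with a bright patch, top 11 mm above the bench. Origin: centre of its underside, z up. Dark weld bead (10 mm wide, crest 13.5 mm above bench) from (-68, -42) mm along +x, round a 22 mm corner, then +y to (45, 38) mm. Run-on tab: 24 mm wide strip standing out 27 mm at the -x edge. Fixed hex nut at (45, 56) mm, 18 x 21 mm, top 16 mm above bench.
- straight_plate: The other plate, not to be inspected: same square, tab and nut, but its weld bead is one straight line. Origin: centre of the square's underside, z up. A loose pipe elbow lies on its patch.
- nut_top (a point): centre of the top of the hex nut at the end of the cornering weld, 16 mm above the bench
- seam0 (a point): point on the crest of the cornering weld bead, 13.5 mm above the bench, 0 mm along it from the tab end (the start of the bead, at the tab). What counts is the point midway between the two fingertips, so closed fingers are simplest
- seam1 (a point): point on the crest of the cornering weld bead, 13.5 mm above the bench, 28 mm along it from the tab end
- seam2 (a point): point on the crest of the cornering weld bead, 13.5 mm above the bench, 57 mm along it from the tab end
- seam3 (a point): point on the crest of the cornering weld bead, 13.5 mm above the bench, 86 mm along it from the tab end
- seam4 (a point): point on the crest of the cornering weld bead, 13.5 mm above the bench, 114 mm along it from the tab end
- seam5 (a point): point on the crest of the cornering weld bead, 13.5 mm above the bench, 142 mm along it from the tab end
- seam6 (a point): point on the crest of the cornering weld bead, 13.5 mm above the bench, 171 mm along it from the tab end (near the end of the bead, beside the nut)
- magnet: loose dark ring magnet, 40 mm across, 15 mm high, on the patch of the plate to be inspected, its rim at least 20 mm from the bead; origin: centre of its underside
- elbow: loose dark pipe elbow, 50 x 50 x 28 mm, on the other plate; origin: under its centre
- marker: loose marker pen, 126 mm long, 17 mm thick, lying between the plates; origin: under its middle
- hammer: loose hammer, 280 mm long, 27 mm high, lying at the right; origin: under its middle
- tape: loose roll of masking tape, 100 mm across, 25 mm high, lying behind the plates; origin: under its middle
- wrench: loose wrench, 198 mm long, 8 mm high, lying at the left; origin: under its middle
- screwdriver: loose screwdriver, 227 mm long, 31 mm high, lying at the back right; origin: under its middle

How it is judged:
By the outcome, as a careful person would: the job done as asked, in the order asked, and still so for the second after the job is handed in, while the arm keeps its last pose, push and grip.
It also fails if it takes over 42 s, if anything falls off the work surface, if the arm or the gripper's body presses on something with over 40 N, if the wrist force passes 120 N, or if a joint passes its speed limit or range.

## Working session

There is one attempt and no reset: what is moved stays moved. The work goes in short steps, Python scripts to look and compute and a shell command to move; the robot and the scene stay as the last step left them, time stands still between calls to the robot, and variables do not carry over. Pictures are saved under pics/ and viewed, about 8 in all and at most 12, crops included, and the job is handed in when it is done.

```bash
mkdir -p pics; python3 - <<'E'
from cell import robot
import cv2
for n in("top","side"):
    cv2.imwrite(f"pics/{n}0.png",robot.read_camera(n)); c=robot.calibration(n); print(n,c)
print(robot.observe(),robot.tip_extent)
E
```

```text
top {'intrinsics': array([[478.06485229,   0.        , 281.59749816],
       [  0.        , 478.06485229, 209.45119916],
       [  0.        ,   0.        ,   1.        ]]), 'dist': array([-0.13639213,  0.        ,  0.        ,  0.        ,  0.        ]), 'cam_to_world': array([[-1.69686175e-02,  9.95957607e-01, -8.82072060e-02,
         4.77217157e-01],
       [-9.99545784e-01, -1.46997228e-02,  2.63086141e-02,
         1.09042128e-03],
       [ 2.49056428e-02,  8.86135618e-02,  9.95754661e-01,
         1.31967961e+00],
       [ 0.00000000e+00,  0.00000000e+00,  0.00000000e+00,
         1.00000000e+00]])}
side {'intrinsics': array([[441.39956956,   0.        , 271.3837355 ],
       [  0.        , 441.39956956, 206.75430575],
       [  0.        ,   0.        ,   1.        ]]), 'dist': array([-0.10207012,  0.        ,  0.        ,  0.        ,  0.        ]), 'cam_to_world': array([[-0.98838043,  0.0922057 , -0.12083969,  0.42970795],
       [-0.15048333, -0.48154225,  0.8634071 ,  1.07798702],
       [ 0.02142164,  0.87155905,  0.48982236,  0.67926475],
       [ 0.        ,  0.        ,  0.        ,  1.        ]])}
{'time': 0.1, 'qpos': array([-1.47801748e+00,  3.42654897e-01,  1.52492812e+00,  1.55651639e-05,
        1.27542928e+00, -1.45989193e-01]), 'qvel': array([ 0.00039517, -0.00161459, -0.00364709,  0.00104952, -0.00144155,
       -0.00014797]), 'joint_efforts': array([ 1.90997293e-03, -4.32003129e+01, -2.44693583e+01,  7.19164289e-02,
        5.25933795e-02, -3.86007173e-05]), 'tool_pos': array([ 0.12416513, -0.50975594,  0.25111117]), 'tool_rot': array([2.98511904, 1.56937661, 1.65308621]), 'contact_force': array([0.31113605, 0.23098553, 0.14268515]), 'torque': array([-0.0164823 , -0.00278299, -0.02794335]), 'opening': 0.09165322850037404} 0.025
```

View pics/top0.png

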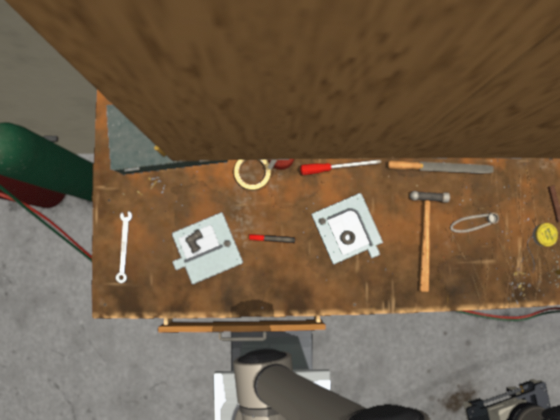

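View pics/side0.png

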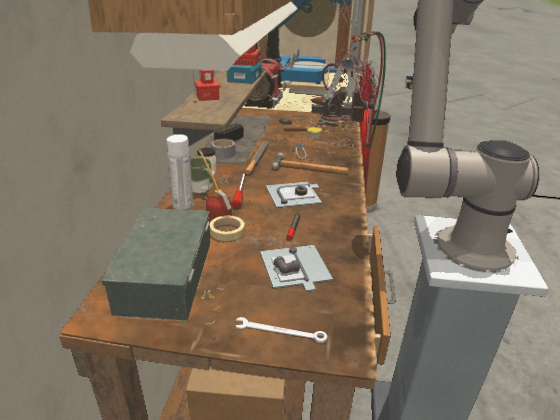

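The top view shows the cornering plate at about (348,229), its tab at (375,252) and its nut near (322,220). The straight plate is on the left at (208,248). Next I'll zoom in and measure.

```bash
cat > h.py <<'E'
import numpy as np,cv2
from cell import robot
def ray(n,uv):
    c=robot.calibration(n); p=cv2.undistortPoints(np.array(uv,float).reshape(-1,1,2),c["intrinsics"],c["dist"])[:,0]
    M=c["cam_to_world"]; return M[:3,3],np.c_[p[:,0],-p[:,1],-np.ones(len(p))]@M[:3,:3].T
def onz(n,uv,z):
    o,d=ray(n,uv); return o+d*((z-o[2])/d[:,2])[:,None]
def px(n,P):
    c=robot.calibration(n); M=c["cam_to_world"]; q=(np.array(P,float)-M[:3,3])@M[:3,:3]*[1,-1,-1]
    return cv2.projectPoints(q,np.zeros(3),np.zeros(3),c["intrinsics"],c["dist"])[0][:,0]
def seam(T,ds): # T 2x3 plate->world; path along bead
    out=[]
    for s in ds:
        a=91.;L=np.pi/2*22
        if s<=a: p=(-68+s,-42)
        elif s<=a+L: t=(s-a)/22; p=(23+22*np.sin(t),-20-22*np.cos(t))
        else: p=(45,-20+s-a-L)
        out.append(p)
    return np.array(out)/1000@T[:,:2].T+T[:,2]
E
python3 - <<'E'
from h import *
im=cv2.imread("pics/top0.png")
cv2.imwrite("pics/c1.png",cv2.resize(im[185:275,300:395],None,fx=6,fy=6,interpolation=cv2.INTER_CUBIC))
hsv=cv2.cvtColor(im,cv2.COLOR_BGR2HSV)
m=((hsv[...,1]<60)&(hsv[...,2]>110)).astype(np.uint8); k=np.zeros_like(m);k[185:275,300:395]=1
m=cv2.morphologyEx(m*k,cv2.MORPH_CLOSE,np.ones((5,5)))
c=max(cv2.findContours(m,0,2)[0],key=cv2.contourArea)
h=cv2.convexHull(c); print(cv2.contourArea(c)); print(cv2.approxPolyDP(c,3,True)[:,0].tolist())
for p in cv2.approxPolyDP(c,3,True)[:,0]: print(p,onz("top",[p],.011)[0].round(4))
E
```

```text
3073.0
[[360, 193], [311, 214], [333, 264], [362, 251], [371, 257], [379, 254], [378, 244], [382, 241]]
[360 193] [ 0.6358 -0.2523  0.011 ]
[311 214] [ 0.5794 -0.1142  0.011 ]
[333 264] [ 0.4411 -0.1717  0.011 ]
[362 251] [ 0.4751 -0.2529  0.011 ]
[371 257] [ 0.458  -0.2776  0.011 ]
[379 254] [ 0.4658 -0.3002  0.011 ]
[378 244] [ 0.4934 -0.2983  0.011 ]
[382 241] [ 0.5015 -0.3098  0.011 ]
```

View pics/c1.png

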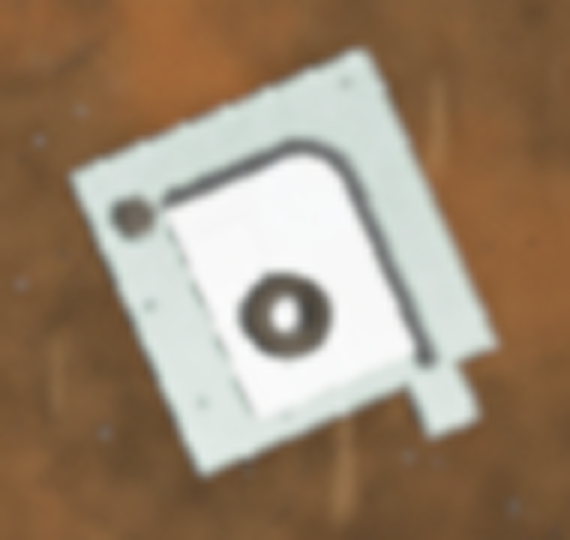

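The crop shows the bead starting at the tab at about pixel (371.5,244.5), bending near (355,210), and ending at (328.5,218) next to the nut at (322,221). The magnet is inside the bend. I'll fit the plate pose now.

```bash
python3 - <<'E'
from h import *
im=cv2.imread("pics/top0.png")
hsv=cv2.cvtColor(im,cv2.COLOR_BGR2HSV)
C=onz("top",[[382.3,242],[333.7,263.8],[312,214],[360.3,193.2]],.011)[:,:2]
A=np.array([[-75,-75],[-75,75],[75,75],[75,-75]])/1000
print([np.linalg.norm(C[i]-C[i-1]).round(4) for i in range(4)])
a=A-A.mean(0);c=C-C.mean(0)
U,S,V=np.linalg.svd(c.T@a); R=U@np.diag([1,np.linalg.det(U@V)])@V
T=np.c_[R,C.mean(0)-R@A.mean(0)]; print("yaw",np.degrees(np.arctan2(R[1,0],R[0,0])),T[:,2],"res mm",(1000*(C-A@R.T-T[:,2])).round(1).tolist())
# check bead start, end & nut by eye
print("by eye start,end,magnet", onz("top",[[371.7,244.7],[328.3,217.8]],.0135)[:,:2].round(4).tolist(),"nut",onz("top",[[322,221.2]],.016)[0])
s=[0,28,57,86,91,103,114,125.6,142,171,183.6]; W=seam(T,s); N=R@[.045,.056]+T[:,2]
for a,w in zip(s,W): print(a,w.round(4))
print("nut",N.round(4)); 
P=np.vstack([np.c_[W,np.full(len(W),.0135)],[*N,.016]])
np.savez("T.npz",T=T)
for n,(r0,r1,c0,c1) in dict(top=(185,275,300,395),side=(170,220,255,335)).items():
    z=8 if n=="side" else 6; v=cv2.imread(f"pics/{n}0.png")[r0:r1,c0:c1]; v=cv2.resize(v,None,fx=z,fy=z,interpolation=cv2.INTER_CUBIC)
    for q in px(n,P): cv2.circle(v,tuple(((q-[c0,r0]+.5)*z).astype(int).tolist()),3,(0,0,255),-1)
    cv2.imwrite(f"pics/o_{n}.png",v)
a,b=cv2.imread("pics/o_top.png"),cv2.imread("pics/o_side.png")
a=cv2.resize(a,None,fx=.8,fy=.8);b=cv2.resize(b,(340,212)) if 0 else b[:, :]
H=max(a.shape[0],0); 
v=np.zeros((432,800,3),np.uint8); v[:,:456]=a; b=cv2.resize(b,(344,215)); v[:215,456:]=b; cv2.imwrite("pics/o.png",v)
E
```

```text
[np.float64(0.1482), np.float64(0.1483), np.float64(0.1489), np.float64(0.1471)]
yaw 22.53336712714617 [ 0.53873113 -0.2135552 ] res mm [[0.5, 1.1], [0.9, -0.6], [0.1, -1.4], [-1.5, 1.0]]
by eye start,end,magnet [[0.4918, -0.28], [0.568, -0.1615]] nut [ 0.55873647 -0.14358378  0.016     ]
0 [ 0.492  -0.2784]
28 [ 0.5179 -0.2677]
57 [ 0.5447 -0.2566]
86 [ 0.5715 -0.2455]
91 [ 0.5761 -0.2435]
103 [ 0.5854 -0.2362]
114 [ 0.5894 -0.2261]
125.6 [ 0.5879 -0.2147]
142 [ 0.5817 -0.1996]
171 [ 0.5705 -0.1728]
183.6 [ 0.5657 -0.1612]
nut [ 0.5588 -0.1446]
```

View pics/o.png

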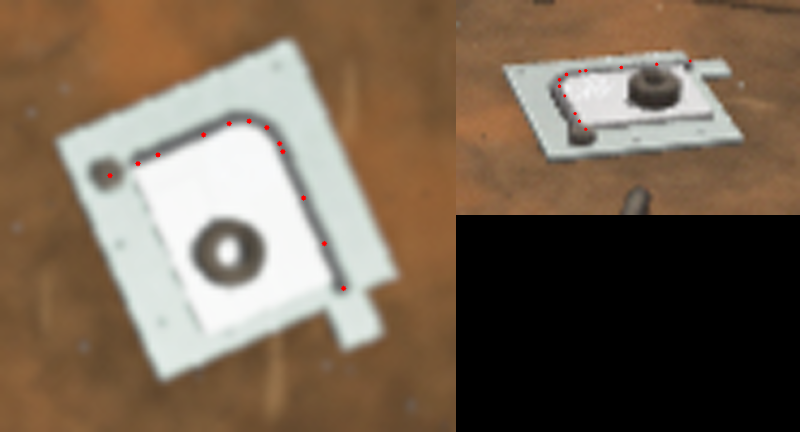

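```bash
cat >> h.py <<'E'
from scipy.spatial.transform import Rotation as Ro
def pose():
    s=robot.observe(); return s,np.array(s["tool_pos"]),Ro.from_euler("xyz",s["tool_rot"]).as_matrix()
def goalR(deg): # tool down, jaw axis z at heading deg
    a=np.radians(deg); x=np.array([0,0,-1.]);z=np.array([np.cos(a),np.sin(a),0]); return np.c_[x,np.cross(z,x),z]
def shift(tip,deg): # row values for fingertip position and jaw heading
    s,p,R=pose(); G=goalR(deg); q=np.array(tip)-G[:,0]*robot.tip_extent
    return (R.T@(q-p)).round(4).tolist(),Ro.from_matrix(R.T@G).as_rotvec().round(3).tolist()
E
python3 - <<'E'
from h import *
T=np.load("T.npz")["T"]
s,p,R=pose(); print(R.round(3)); print("jaw heading",np.degrees(np.arctan2(R[1,2],R[0,2])), "tip",p+R[:,0]*robot.tip_extent)
m=onz("top",[[347.7,237.5]],.02)[0,:2]; print("magnet plate mm",T[:,:2].T@(m-T[:,2])*1000, m)
o,d=ray("side",[[247,26]]); 
for z in(.3,.4,.5,.6,.7,.8,.9): q=o[None]+d*((z-o[2])/d[0,2]); print(z,q.round(3),px("top",q).round(0))
h=onz("top",[[425,200],[425,290]],.015);print("hammer",h)
for dg in (22.5,112.5,202.5,-67.5): print(dg,shift([.492,-.278,.1],dg))
E
```

```text
[[-0.     0.972  0.237]
 [ 0.001  0.237 -0.972]
 [-1.     0.    -0.001]]
jaw heading -76.31985028645829 tip [ 0.12416221 -0.50972057  0.2261112 ]
magnet plate mm [-23.70826323  10.76952269] [ 0.51270573 -0.21269337]
0.3 [[ 1.069 -2.061  0.3  ]] [[735.  91.]]
0.4 [[ 0.9   -1.234  0.4  ]] [[736.  74.]]
0.5 [[ 0.732 -0.406  0.5  ]] [[489. 108.]]
0.6 [[0.563 0.422 0.6  ]] [[  2. 199.]]
0.7 [[0.395 1.25  0.7  ]] [[-71. 253.]]
0.8 [[0.226 2.077 0.8  ]] [[5084. -543.]]
0.9 [[0.058 2.905 0.9  ]] [[54053. -8998.]]
hammer [[ 0.61344204 -0.43574177  0.015     ]
 [ 0.36327279 -0.42634205  0.015     ]]
22.5 ([0.1264, 0.4122, -0.138], [-1.725, -0.001, -0.001])
112.5 ([0.1264, 0.4122, -0.138], [2.988, -0.0, 0.002])
202.5 ([0.1264, 0.4122, -0.138], [1.417, -0.001, 0.001])
-67.5 ([0.1264, 0.4122, -0.138], [-0.154, -0.001, -0.0])
```

```bash
python3 -m creep '[{"translation":[0.006,0.02,-0.007],"twist":[-0.03,0,0],"hand":0},{"translation":[0.018,0.06,-0.02],"twist":[-0.08,0,0],"hand":0},{"translation":[0.032,0.103,-0.034],"twist":[-0.154,0,0],"hand":0},{"translation":[0.045,0.145,-0.049],"twist":[-0.154,0,0],"hand":0},{"translation":[0.058,0.187,-0.063],"twist":[-0.154,0,0],"hand":0}]' 10; python3 -c "
from h import *
print(shift([.492,-.278,.1],-67.5))"
```

```text
time: 0.6
tool_pos: [0.292, -0.4029, 0.1925]
tool_rot: [2.931, 1.569, 1.752]
contact_force: [0.2, -0.6, -0.1]
opening: 0.0566
([0.0677, 0.2325, -0.0388], [-0.0, -0.002, -0.0])
```

```bash
python3 -m creep '[{"translation":[0.013,0.043,-0.007],"twist":[0,0,0],"hand":0},{"translation":[0.026,0.086,-0.015],"twist":[0,0,0],"hand":0},{"translation":[0.039,0.129,-0.022],"twist":[0,0,0],"hand":0},{"translation":[0.051,0.172,-0.029],"twist":[0,0,0],"hand":0},{"translation":[0.06,0.205,-0.035],"twist":[0,0,0],"hand":0}]'; python3 -c "
from h import *
print(shift([.492,-.278,.06],-67.5))"
```

```text
time: 1.1
tool_pos: [0.4696, -0.2902, 0.1315]
tool_rot: [-3.133, 1.568, 1.972]
contact_force: [-0.8, -0.3, -0.4]
opening: 0.0164
([0.0465, 0.0254, -0.0025], [0.001, -0.003, 0.0])
```

```bash
python3 -m creep '[{"translation":[0.012,0.015,-0.0015],"twist":[0,-0.003,0],"hand":0},{"translation":[0.03,0.0254,-0.0025],"twist":[0,-0.003,0],"hand":0},{"translation":[0.042,0.0254,-0.0025],"twist":[0,-0.003,0],"hand":0},{"translation":[0.0465,0.0254,-0.0025],"twist":[0,-0.003,0],"hand":0},{"translation":[0.0465,0.0254,-0.0025],"twist":[0,-0.003,0],"hand":0}]'; python3 - <<'E'
from h import *
s,p,R=pose(); tip=p+R[:,0]*robot.tip_extent; print("tip",tip, s["opening"])
o=[]
for n,(c0,r0,w,h) in dict(top=(300,180,100,100),side=(245,120,100,100)).items():
    v=robot.read_camera(n); cv2.imwrite(f"pics/{n}1.png",v); q=px(n,[tip])[0]; print(n,q)
    v=cv2.resize(v[r0:r0+h,c0:c0+w],None,fx=4,fy=4,interpolation=cv2.INTER_CUBIC)
    cv2.circle(v,tuple(((q-[c0,r0]+.5)*4).astype(int).tolist()),3,(0,0,255),-1); o.append(v)
cv2.imwrite("pics/l1.png",np.hstack(o))
E
```

```text
time: 1.6
tool_pos: [0.4911, -0.2782, 0.0844]
tool_rot: [-2.562, 1.569, 2.543]
contact_force: [0.1, 0.4, -0.3]
opening: 0.0004
tip [ 0.49107314 -0.27816394  0.05936365] 0.00040908147804595845
top [374.68128574 244.71955802]
side [310.09176043 171.53347547]
```

View pics/l1.png

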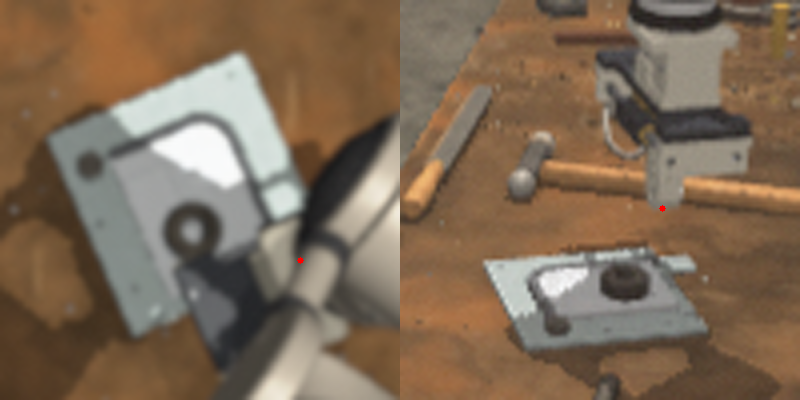

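The side view shows the shut fingertips where they were predicted, above the bead start at the tab, so the model and the robot agree. I'll descend over the tab and then trace the bead. The tool's y axis is along plate +x and its z axis along plate −y.

```bash
python3 - <<'E'
from h import *
T=np.load("T.npz")["T"]; w=T[:,:2]@[-.076,-.042]+T[:,2]
print(shift([*w,.0185],-67.47))
E
```

```text
([0.0421, -0.0076, -0.0002], [-0.001, 0.001, -0.0])
```

```bash
python3 -m creep '[{"translation":[0.015,-0.006,0],"twist":[0,0,0],"hand":0},{"translation":[0.03,-0.0076,0],"twist":[0,0,0],"hand":0},{"translation":[0.038,-0.0076,0],"twist":[0,0,0],"hand":0},{"translation":[0.041,-0.0076,0],"twist":[0,0,0],"hand":0},{"translation":[0.041,-0.0076,0],"twist":[0,0,0],"hand":0}]'; python3 - <<'E'
from h import *
T=np.load("T.npz")["T"]
s,p,R=pose(); tip=p+R[:,0]*robot.tip_extent; print("tip",tip,"plate mm",1000*T[:,:2].T@(tip[:2]-T[:,2]),s["contact_force"],s["tool_pos"])
for a in (0,28,57,86): print(a,shift([*seam(T,[a])[0],.0185],-67.47))
E
```

```text
time: 2.2
tool_pos: [0.4848, -0.2819, 0.0448]
tool_rot: [0.566, 1.57, -0.612]
contact_force: [0.4, 0.4, -0.1]
opening: 0.0006
tip [ 0.48486017 -0.2818738   0.01979673] plate mm [-75.93942168 -42.4584144 ] [ 0.40023203  0.39365733 -0.07237914] [ 0.48484142 -0.28186064  0.04479672]
0 ([0.0013, 0.008, -0.0004], [-0.001, 0.001, -0.0])
28 ([0.0013, 0.036, -0.0005], [-0.001, 0.001, -0.0])
57 ([0.0013, 0.065, -0.0005], [-0.001, 0.001, -0.0])
86 ([0.0013, 0.094, -0.0005], [-0.001, 0.001, -0.0])
```

```bash
S='from h import *
T=np.load("T.npz")["T"]
s,p,R=pose(); tip=p+R[:,0]*robot.tip_extent; q=1000*T[:,:2].T@(tip[:2]-T[:,2]); print("z",tip[2],"plate mm",q,s["contact_force"].round(1))
L=[-68,-42]
g=goalR(-67.47)
'; echo "$S" > st.py
python3 -m creep '[{"translation":[0.0013,0.008,-0.0004],"twist":[0,0,0],"hand":0},{"translation":[0.0013,0.008,-0.0004],"twist":[0,0,0],"hand":0},{"translation":[0.0013,0.016,-0.0004],"twist":[0,0,0],"hand":0},{"translation":[0.0013,0.026,-0.0004],"twist":[0,0,0],"hand":0},{"translation":[0.0013,0.036,-0.0004],"twist":[0,0,0],"hand":0}]'; python3 st.py
python3 -m creep '[{"translation":[0,0.01,0],"twist":[0,0,0],"hand":0},{"translation":[0,0.02,0],"twist":[0,0,0],"hand":0},{"translation":[0,0.03,0],"twist":[0,0,0],"hand":0},{"translation":[0,0.03,0],"twist":[0,0,0],"hand":0},{"translation":[0,0.03,0],"twist":[0,0,0],"hand":0}]'; python3 st.py
```

```text
time: 2.7
tool_pos: [0.519, -0.2674, 0.0437]
tool_rot: [0.601, 1.569, -0.578]
contact_force: [0.3, 0.0, 0.6]
opening: 0.0005
z 0.01872541256376537 plate mm [-38.8471261  -42.19126413] [0.3 0.  0.6]
time: 3.2
tool_pos: [0.5467, -0.2557, 0.0436]
tool_rot: [0.461, 1.57, -0.717]
contact_force: [0.3, -0.1, -0.1]
opening: 0.0002
z 0.01856075908027978 plate mm [ -8.75264727 -42.01604506] [ 0.3 -0.1 -0.1]
```

```bash

python3 -m creep '[{"translation":[0,0.01,0],"twist":[0,0,0],"hand":0},{"translation":[0,0.02,0],"twist":[0,0,0],"hand":0},{"translation":[0,0.03,0],"twist":[0,0,0],"hand":0},{"translation":[0,0.0315,0],"twist":[0,0,0],"hand":0},{"translation":[0,0.0315,0],"twist":[0,0,0],"hand":0}]'; python3 st.py
```

```text
time: 3.7
tool_pos: [0.5762, -0.2433, 0.0434]
tool_rot: [0.422, 1.57, -0.756]
contact_force: [0.6, 0.1, 0.9]
opening: 0.0003
z 0.018407687591430154 plate mm [ 23.20344736 -41.81044353] [0.6 0.1 0.9]
```

```bash

python3 -m creep '[{"translation":[0,0.0075,-0.0013],"twist":[0,0,0],"hand":0},{"translation":[0,0.014,-0.005],"twist":[0,0,0],"hand":0},{"translation":[0,0.019,-0.011],"twist":[0,0,0],"hand":0},{"translation":[0,0.0212,-0.0163],"twist":[0,0,0],"hand":0},{"translation":[0,0.0218,-0.022],"twist":[0,0,0],"hand":0}]'; python3 st.py
python3 -m creep '[{"translation":[0,0,-0.008],"twist":[0,0,0],"hand":0},{"translation":[0,0,-0.016],"twist":[0,0,0],"hand":0},{"translation":[0,0,-0.024],"twist":[0,0,0],"hand":0},{"translation":[0,0,-0.024],"twist":[0,0,0],"hand":0},{"translation":[0,0,-0.024],"twist":[0,0,0],"hand":0}]'; python3 st.py
```

```text
time: 4.2
tool_pos: [0.5879, -0.2138, 0.0434]
tool_rot: [0.385, 1.57, -0.792]
contact_force: [0.1, -0.1, 0.0]
opening: 0.0008
z 0.0183859006405401 plate mm [ 45.30792472 -19.06779172] [ 0.1 -0.1  0. ]
time: 4.7
tool_pos: [0.5787, -0.1916, 0.0435]
tool_rot: [0.391, 1.57, -0.785]
contact_force: [0.6, 0.3, 0.0]
opening: 0.0006
z 0.018530843583496173 plate mm [45.34588382  4.96292943] [0.6 0.3 0. ]
```

```bash

python3 -m creep '[{"translation":[0,0,-0.009],"twist":[0,0,0],"hand":0},{"translation":[0,0,-0.018],"twist":[0,0,0],"hand":0},{"translation":[0,0,-0.026],"twist":[0,0,0],"hand":0},{"translation":[-0.0005,0,-0.033],"twist":[0,0,0],"hand":0},{"translation":[-0.001,0,-0.033],"twist":[0,0,0],"hand":0}]'; python3 st.py
python3 -m creep '[{"translation":[0,0,-0.008],"twist":[0,0,0],"hand":0},{"translation":[0,0,-0.015],"twist":[0,0,0],"hand":0},{"translation":[0,0,-0.018],"twist":[0,0,0],"hand":0},{"translation":[0,0,-0.018],"twist":[0,0,0],"hand":0},{"translation":[0,0,-0.018],"twist":[0,0,0],"hand":0}]'; python3 st.py
python3 - <<'E'
from h import *
s,p,R=pose(); tip=p+R[:,0]*robot.tip_extent
o=[]
for n,(c0,r0,w,h) in dict(top=(300,180,100,100),side=(245,130,100,100)).items():
    v=robot.read_camera(n); q=px(n,[tip])[0]
    v=cv2.resize(v[r0:r0+h,c0:c0+w],None,fx=4,fy=4,interpolation=cv2.INTER_CUBIC)
    cv2.circle(v,tuple(((q-[c0,r0]+.5)*4).astype(int).tolist()),3,(0,0,255),-1); o.append(v)
cv2.imwrite("pics/l2.png",np.hstack(o))
E
```

```text
time: 5.2
tool_pos: [0.5655, -0.1599, 0.0445]
tool_rot: [-0.239, 1.57, -1.414]
contact_force: [0.1, -0.6, 0.8]
opening: 0.0005
z 0.019488622981982777 plate mm [45.29745409 39.29530091] [ 0.1 -0.6  0.8]
time: 5.7
tool_pos: [0.5587, -0.1434, 0.0446]
tool_rot: [0.203, 1.57, -0.972]
contact_force: [0.4, -0.2, -0.5]
opening: 0.0003
z 0.019586543247403276 plate mm [45.35877534 57.10536142] [ 0.4 -0.2 -0.5]
```

View pics/l2.png

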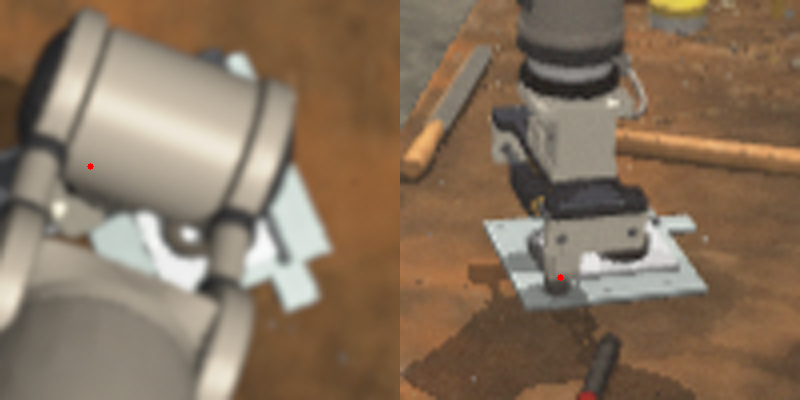

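The side view shows the fingertips directly above the nut, at about (385,200) in the full picture, with the plate where it was. The tip also matches the nut position I measured by eye, (0.5587, −0.1436).

```bash
python3 -c "
from cell import robot
print(robot.hand_in())"
```

```text
the job is handed in; nothing more can be done
None
```

I traced the cornering weld with shut fingertips from the run-on tab, round the corner to the nut, and handed in with the fingertips held about 3.5 mm above the nut. The job took about 6 s of the 42 s allowed.

- **Path:** The measured tip stayed about 5–6 mm above the bead crest. At every point I read, it was within about 0.5 mm sideways of the bead as I fitted it.
- **Contact:** The measured force stayed below about 1.5 N, which is sensor noise, so nothing was pressed.
- **Final position:** The tip was within about 1 mm of the nut centre, both by the fitted plate position and by the nut measured in the first picture.
- **Last picture:** The side view shows the tip over the nut and the corner plate where it was. The arm hid most of the plate in the top view. I did not separately re-check the loose items, but nothing came near them.
- **Plate fit:** The plate's sides measured about 1–3 mm short of 150 mm and its corners fitted to within 2 mm, so bead positions are good to about 2 mm.

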